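# Close up and lock the garage tool chest

### The job

Close up the tool chest on the bench: with the fingertips push every drawer that stands open fully home, smoothly and without slamming, so that the pistons stay standing in the deep drawer, and only then press the lock plunger on the chest's front all the way in. Only push: do not touch or lift the pistons, and leave everything else on the bench and on the chest where it stands.

Things in the scene. Friction and masses are not known exactly. Their poses are not given: they have to be found in the camera images.
- chest: black steel tool chest with red drawer fronts, fixed, 460 wide (y) x 280 deep (x) x 245 high. Origin: centre of its underside, on the bench. +x points from the fronts into the chest (the way drawers shut), +y to the left seen from the robot; turned up to 0.2 rad. Shut fronts lie at x = -141. Heights (z): deep drawer 19-111, middle 113-165, two half drawers side by side 167-215, top rail with lock 213-245
- deep_drawer (a joint): how far the deep full-width drawer stands open, in m: 0 fully home, grows as it comes out towards the robot (to 0.20). It starts 0.07 to 0.11 open with two pistons standing in it. Friction about 2.5 N plus 12 N per m/s; it stays where it is left. 0.005 or less counts as home.
- middle_drawer (a joint): the same for the full-width middle drawer; it starts closed (0)
- half_drawer_a (a joint): the same for one half-width top drawer; it starts 0.05 to 0.10 open. It may be the left or the right one: see point half_drawer_a_front
- half_drawer_b (a joint): the same for the other half-width top drawer; it starts closed (0)
- deep_drawer_front (a point): middle of the outer face of the deep drawer's red front (432 wide, 92 high, 10 thick); moves with the drawer; axes as the chest's. Every front has a full-width aluminium pull lip at its top edge, 14 mm high, sticking out 12 mm; push on lip or face. When this drawer goes home the lips above it are in one plane with its own, so a hand pointing straight down would meet them: lean it back
- middle_drawer_front (a point): middle of the outer face of the middle drawer's front (432 wide, 52 high); axes as the chest's
- half_drawer_a_front (a point): middle of the outer face of the open half drawer's front (214 wide, 48 high), 109 mm left or right of the chest's middle; moves with the drawer; axes as the chest's
- half_drawer_b_front (a point): middle of the outer face of the closed half drawer's front (214 wide, 48 high); axes as the chest's
- lock (a joint): how far the lock plunger is pressed in, in m: it starts out (0 to 0.001) and goes in along the chest's +x to a stop at 0.014. Friction about 4 N, no spring: it stays where it is left. 0.012 or more counts as all the way in. Pressed in, it bolts all the drawers, so it is pressed last.
- lock_head (a point): centre of the outer end face of the lock plunger, a round brass barrel 20 mm in diameter on the right part of the top rail (150 mm right of the chest's middle, 225 mm above the bench). It sticks out 20 mm from the rail when out and 6 mm when all the way in; moves with the plunger; axes as the chest's
- piston_a: aluminium engine piston, 82 mm in diameter, 56 high, standing crown down in the front part of the deep drawer, loose. Origin: centre of its lower face
- piston_b: second piston, like piston_a, beside it in the same drawer
- aerosol_can: red and yellow spray can, 66 in diameter, 200 high, standing on the bench to the front left of the chest, loose, stays put. Origin: centre of its underside
- spray_bottle: yellow trigger spray bottle, 80 in diameter, 227 high, on the bench to the front right of the chest, loose, stays put. Origin: centre of its underside
- conrod: dark steel connecting rod lying flat on the bench in front of the chest, about 200 long (y) x 84 x 22 high, loose, stays put. Origin: middle of its underside
- cordless_driver: red and black cordless driver standing on its battery on the bench, left of the chest, 210 high, loose, stays put. Origin: centre of its underside
- brush_jar: amber glass jar with a green brush in it, 72 in diameter, 195 high, standing on top of the chest, loose, stays put. Origin: centre of its underside
- socket_rail: steel rail with six sockets, 200 long (y) x 32 x 38 high, lying on top of the chest, loose, stays put. Origin: centre of its underside

How it is judged:
On the way, in this order (a step that is already met when the one before it is completed fails the run):
1. all four drawers are fully home (value of joint each of deep_drawer, middle_drawer, half_drawer_a, half_drawer_b below 0.005 m), for 0.2 s.
2. the lock plunger is pressed all the way in (value of joint lock above 0.012 m), for 0.2 s.
At the end, for the whole second after the job is handed in: All four drawers within 5 mm of fully home, the lock plunger pressed in at least 12 of its 14 mm, both pistons standing (within 0.2 rad) and at rest inside the closed deep drawer (all of step 1 and value of joint lock above 0.012 m and angle between each of piston_a, piston_b's own z axis and vertical below 0.2 rad and linear speed of each of piston_a, piston_b below 0.02 m/s and x of each of piston_a, piston_b in the frame of chest above -0.1 m); the robot touches nothing.
It fails at once if the lock is pressed (more than 6 mm) while a drawer is still open (value of joint lock above 0.006 m and not (value of joint each of deep_drawer, middle_drawer, half_drawer_a, half_drawer_b below 0.005 m)).
It fails at once if a drawer is slammed (moves shut faster than 0.4 m/s) (velocity of joint any of deep_drawer, middle_drawer, half_drawer_a, half_drawer_b below -0.4 m/s).
It fails at once if a piston is tipped over or lifted (angle between any of piston_a, piston_b's own z axis and vertical above 0.4 rad or height (world z) of any of piston_a, piston_b above 0.05 m).
It fails at once if the robot touches a piston (more than 1 N) (contact force between any of the fingers, the arm and piston_a above 1 N or contact force between any of the fingers, the arm and piston_b above 1 N).
It fails at once if a bystander is moved more than 25 mm, lifted or knocked over (distance of any of aerosol_can, spray_bottle, conrod, cordless_driver, brush_jar, socket_rail from where it was at the start of the episode above 0.025 m or angle between any of aerosol_can, spray_bottle, conrod, cordless_driver, brush_jar, socket_rail's own z axis and vertical above 0.4 rad).
It also fails if it takes over 58 s, if anything falls off the work surface, if the arm or the gripper's body presses on something with over 40 N, if the wrist force passes 120 N, or if a joint passes its speed limit or range.

### The arm

A 6-joint arm with a two-finger parallel gripper is mounted at the origin on the work surface. World frame = base frame: x ahead of the robot, y to its left, z up, the work surface at z = 0. Lengths are in m, angles in rad, forces in N, time in s.
With the tool pointing down it reaches from about 0.3 to 0.775 m from the base axis. Payload 14.6 kg.
Tool frame: the origin (TCP) lies at the very end of the fingers, on their centre line; the grasp point (between the pads) lies 19 mm behind it (ctrl.grasp_offset is the distance from the TCP to the grasp point, in m); x points along the fingers, y is the direction in which the jaws open and shut, and the axes are right-handed (so a half turn about x gives the same grasp; the last joint's range is limited). The gripper opens to 94 mm and grips with 3 to 60 N. Pads are 16 mm wide; open, the fingers measure 119 mm over their backs; the gripper's body (75 mm by 177 mm) begins 78 mm behind the grasp point.
Start: joints at [1.179, 0.3, 1.521, -0, 1.321, -0.067], TCP at [0.176, 0.521, 0.205] pointing down, gripper open.
Joint ranges: [-3.03, 3.03], [-0.79, 2.21], [0.23, 2.52], [-1.04, 4.18], [0, 3.07], [-2.55, 2.55]. Speed limits (rad/s): [2.22, 2.22, 2.57, 3.14, 3.14, 3.14].

### API

Orientations are given as [roll, pitch, yaw] about the fixed x, y, z axes, in that order (R = Rz(yaw) Ry(pitch) Rx(roll)).
In Python, from station import ctrl gives the robot as it stands. The module is installed in compiled form; this text tells all that it offers.
- The arm moves only by the tool send_rows, never from a script. Its argument "rows" is a list that holds one entry, the list of rows, each a list of 4 numbers: the shift along the world's x, y, z in mm, then the turn about the world's z in rad. A call has 1 to 12 rows; each row shifts and turns the commanded pose from where the row before left it; what a row does not reach is not made up. A row lasts 1/10 s, in which the tool goes at most 50 mm and 8.59 degrees, less where a joint would pass 70% of its speed; a pose out of reach is approached as far as the arm can. A call is refused whole if a number of a shift passes 50 or a number of a turn 0.15, either way. A call with a gripper value outside its range is refused whole. "grip" is the gripper's target within -1 to 1 (shut at 1, half-way at 0, fully open at -1), set as the call begins (left out, the last holds). The fingers move at their own pace and stop on an object; "newtons" is the grip in N (left out, the last holds). Time passes only in rows, so rows that do not move let the fingers close. It gives the time, the measured TCP pose, the force and the opening at its end, in the units of the state.
- ctrl.get_obs(): the state, without advancing time (a new reading comes with each control period).
- ctrl.camera(name): name is "scene" or "top" or "wrist"; returns (picture, depth): 480x640x3 uint8, red, green, blue; 480x640 float32, m along the optical axis (not along the pixel's ray), 0 where there is no reading.
- ctrl.camera_params(name): a dict with "vertical_fov" (degrees; the focal length in pixels is half the picture's height over the tangent of half this angle, whatever the lens; pixels are square), "cx", "cy" (the principal point, pixels), "cam_to_world" (4x4, takes a point from camera to world coordinates); the wrist camera has in their place "mount" (4x4, takes a point from camera to tool coordinates, whose origin is the TCP and whose axes are the tool frame's). Camera axes: x right, y up, looking along -z (the intrinsics and any distortion apply to the point x, -y, -z); pixel columns grow to the right and rows downward; lengths in m; the calibration is good to about 2 mm. A picture is of the moment at which its call begins: read the wrist's pose just before it. camera_params takes no time and is no camera call.
- ctrl.hand_in(): hands the job in, once; it reports no verdict.
The state is a dict: "time_s": time; "qpos": joint angles; "joint_vel": joint speeds; "tau": joint torques, N m; "ee_pos": TCP position; "eef_rot": TCP orientation; "force": force on the tool from outside, world axes, zero at the start; "moment": the same for the moment, N m; "grip_width": finger opening in m.
Only numpy, scipy, OpenCV 4.12 (cv2) and the standard library are available. Lean on these libraries where they do the work, as an engineer would, in place of code of your own. Each camera call takes 0.05 s, during which the arm holds its last target.

## Working session

There is one attempt and no reset: what is moved stays moved. The work goes in short steps, Python scripts to look and compute and a tool call to move; the robot and the scene stay as the last step left them, time stands still between calls to the robot, and variables do not carry over. Pictures are saved under pics/ and viewed, and the job is handed in when it is done.

Besides the shell and the picture viewer there is one more tool, called as name(argument=value, ...) on one line, values as JSON. send_rows: Moves the arm, as the interface text tells. Its arguments: {"type":"object","properties":{"rows":{"type":"array"},"grip":{"type":"number"},"newtons":{"type":"number"}},"required":["rows"]}

```bash
mkdir -p pics; cat > h.py <<'E'
import numpy as np, cv2
from station import ctrl
def cam(name):
    o=ctrl.get_obs(); p=ctrl.camera_params(name); im,d=ctrl.camera(name); return im,d,p,o
def save(name,im): cv2.imwrite(f'pics/{name}.png',im[:,:,::-1])
def world(d,p,T=None):
    h,w=d.shape; f=h/2/np.tan(np.radians(p['vertical_fov'])/2)
    v,u=np.mgrid[0:h,0:w]
    P=np.stack([(u-p['cx'])/f*d,-(v-p['cy'])/f*d,-d,np.ones_like(d)],-1)
    T=p['cam_to_world'] if T is None else T
    return (P@np.array(T).T)[...,:3]
E
python3 - <<'E'
from h import *
for n in ['scene','top']:
    im,d,p,o=cam(n); save(n+'0',im); np.savez(f'{n}0.npz',im=im,d=d,W=world(d,p)); print(n,{k:(np.round(v,3).tolist()) if not isinstance(v,str) else v for k,v in p.items()})
print(o)
E
```

```text
scene {'vertical_fov': 43.197, 'cx': 313.053, 'cy': 236.185, 'cam_to_world': [[-0.039, 0.899, -0.436, 0.035], [-0.999, -0.04, 0.006, 0.006], [-0.013, 0.436, 0.9, 1.314], [0.0, 0.0, 0.0, 1.0]]}
top {'vertical_fov': 56.765, 'cx': 321.507, 'cy': 240.738, 'cam_to_world': [[-0.005, 0.999, -0.041, 0.545], [-1.0, -0.005, -0.01, 0.0], [-0.01, 0.041, 0.999, 1.172], [0.0, 0.0, 0.0, 1.0]]}
{'time_s': 0.05, 'qpos': array([ 1.17940536e+00,  3.00462957e-01,  1.52159351e+00, -2.28251850e-05,
        1.32072078e+00, -6.66204274e-02]), 'joint_vel': array([ 0.00093225,  0.00038291, -0.00133967,  0.0016173 ,  0.00099118,
       -0.00240621]), 'tau': array([ 2.07783582e-03, -5.33217037e+01, -3.53705692e+01,  7.10823876e-02,
        2.35228089e-02, -5.19879666e-05]), 'ee_pos': array([0.17541448, 0.52098765, 0.20488555]), 'eef_rot': array([-1.61875563,  1.56961152, -1.94352051]), 'force': array([-0.08292822,  0.28787417,  0.94378842]), 'moment': array([-0.00188045,  0.03218378,  0.00098267]), 'grip_width': 0.09369040829531887}
```

View pics/scene0.png

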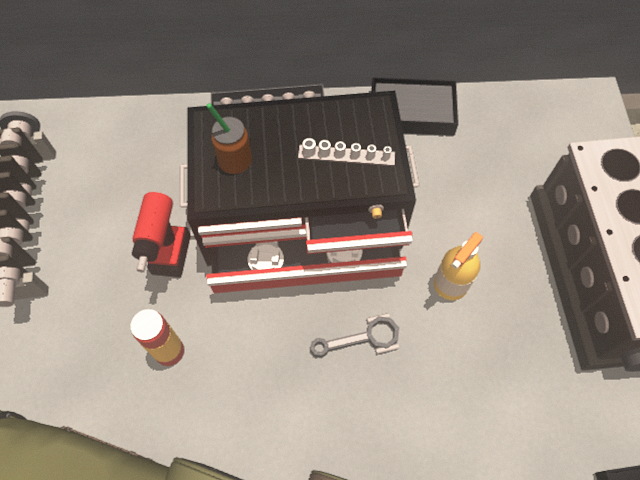

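View pics/top0.png

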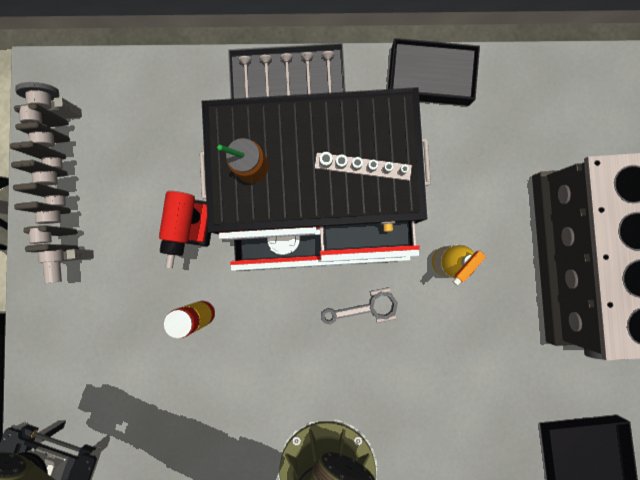

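The open half drawer is the right one: its front spans about (320–418, 252) in the top view. Two pistons show in the deep drawer, and the lock sits near (388,227). Next I'll measure the chest pose and the drawer openings.

```bash
python3 - <<'E'
from h import *
z=np.load('top0.npz'); W=z['W']; im=z['im']
H=W[...,2]
m=((H>0.235)&(H<0.253)&(W[...,0]>0.4)&(W[...,0]<1.1)&(abs(W[...,1])<0.45)).astype(np.uint8)
n,l,s,c=cv2.connectedComponentsWithStats(m); k=1+np.argmax(s[1:,4]); q=W[l==k][:,:2].astype(np.float32)
r=cv2.minAreaRect(q*1000); print(s[k],r, np.median(H[l==k]))
for n in ['top','scene']:
    z=np.load(n+'0.npz');W=z['W']
    print(n)
    # red/white lips points
    for (name,zl,zh) in [('half',.205,.225),('mid',.155,.172),('deep',.10,.118)]:
        mm=(W[...,2]>zl)&(W[...,2]<zh)&(W[...,0]>0.3)&(W[...,0]<.7)&(W[...,1]>-0.28)&(W[...,1]<0.28)
        P=W[mm]; print(name,len(P),np.round(np.percentile(P,[1,10,50,90,99],axis=0),3).tolist())
    im=z['im']
im=np.load('top0.npz')['im']; save('topz',cv2.resize(im[190:350,140:500],(800,356),interpolation=cv2.INTER_CUBIC))
im=np.load('scene0.npz')['im']; save('scenez',cv2.resize(im[180:400,110:510],(800,440),interpolation=cv2.INTER_CUBIC))
im,d,p,o=cam('wrist'); save('wrist0',im); print(p)
E
```

```text
[  202    87   225   145 25705] ((747.4586181640625, 26.34588623046875), (299.3316955566406, 461.2655334472656), 2.759148359298706) 0.24897451902064138
top
half 1778 [[0.5, -0.276, 0.206], [0.55, -0.176, 0.213], [0.566, -0.03, 0.215], [0.608, 0.176, 0.218], [0.622, 0.23, 0.223]]
mid 155 [[0.582, -0.206, 0.156], [0.593, 0.007, 0.159], [0.6, 0.087, 0.165], [0.614, 0.204, 0.168], [0.658, 0.254, 0.172]]
deep 1238 [[0.522, -0.276, 0.101], [0.529, -0.142, 0.108], [0.54, 0.075, 0.111], [0.547, 0.204, 0.114], [0.566, 0.227, 0.116]]
scene
half 2713 [[0.496, -0.275, 0.205], [0.545, -0.174, 0.209], [0.59, -0.02, 0.215], [0.613, 0.185, 0.22], [0.625, 0.236, 0.224]]
mid 1105 [[0.553, -0.204, 0.156], [0.59, -0.051, 0.159], [0.6, 0.108, 0.165], [0.611, 0.212, 0.171], [0.635, 0.243, 0.172]]
deep 2395 [[0.518, -0.276, 0.101], [0.525, -0.162, 0.105], [0.538, 0.023, 0.11], [0.554, 0.196, 0.114], [0.609, 0.229, 0.117]]
{'vertical_fov': 62.619667775701046, 'cx': 320.0006012576838, 'cy': 239.81518617204307, 'mount': array([[-1.21097733e-04,  2.53165579e-01, -9.67422955e-01,
        -1.80136091e-01],
       [ 9.99999708e-01, -6.98863445e-04, -3.08061603e-04,
         3.70859646e-04],
       [-7.54087134e-04, -9.67422711e-01, -2.53165421e-01,
        -7.41598909e-02],
       [ 0.00000000e+00,  0.00000000e+00,  0.00000000e+00,
         1.00000000e+00]])}
```

View pics/scenez.png

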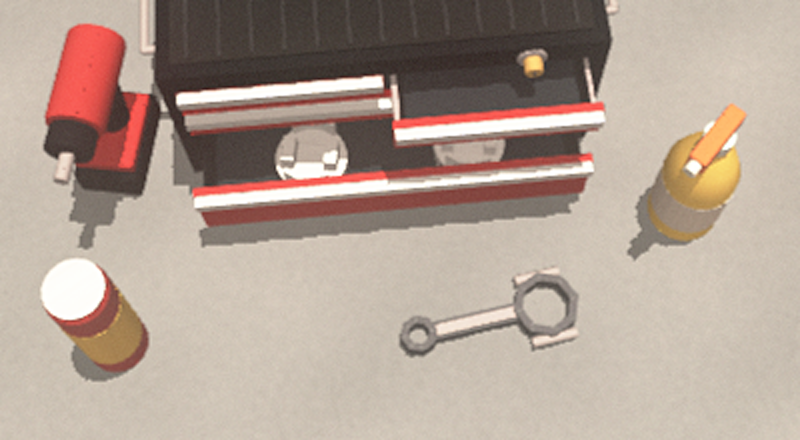

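View pics/topz.png

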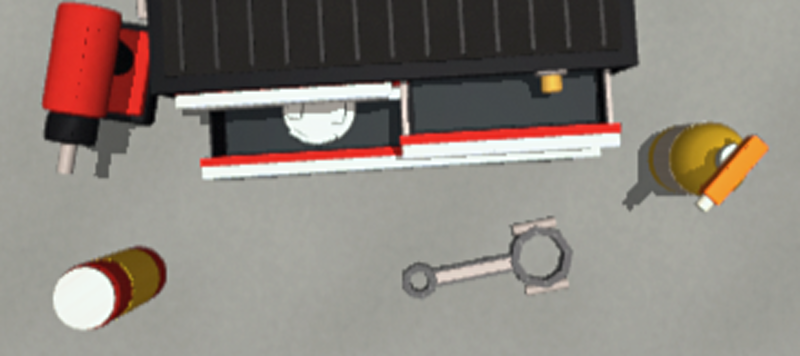

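View pics/wrist0.png

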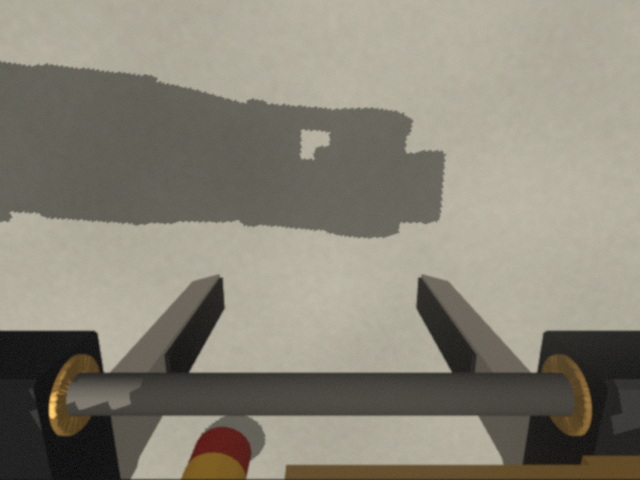

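The body is 177 mm along the jaws and 75 mm across. Pointing straight down, it would hit the upper fronts about 30 mm before the deep drawer is home, so I need a lean, and the rows only offer a yaw turn. I'll check in free space on the left how the arm behaves at the edge of its reach, with the fingers shut.

send_rows(rows=[[[0, 0, 40, 0], [0, 20, 40, 0], [0, 30, 30, 0], [0, 40, 0, 0], [0, 40, 0, 0], [0, 40, 0, 0], [0, 40, 0, 0], [0, 0, 0, 0]]], grip=1)

```text
time_s: 0.95
ee_pos: [0.1755, 0.7261, 0.3106]
eef_rot: [-1.559, 1.566, -1.883]
force: [-0.1, 0.3, -1.3]
grip_width: 0.0335
```

```bash
cat > st.py <<'E'
from h import *
from scipy.spatial.transform import Rotation as R
o=ctrl.get_obs(); np.set_printoptions(precision=4,suppress=True)
Rm=R.from_euler('xyz',o['eef_rot']).as_matrix()
print(o['time_s'],'q',o['qpos'],'p',o['ee_pos'],'toolx',Rm[:,0],'tooly',Rm[:,1],'F',o['force'],o['grip_width'])
E
python3 st.py
```

```text
0.95 q [1.2846 0.7943 0.5453 0.0001 1.8073 0.0376] p [0.1755 0.7261 0.3106] toolx [-0.0016 -0.005  -1.    ] tooly [ 0.3181  0.948  -0.0053] F [-0.0684  0.2591 -1.27  ] 0.033548276156535876
```

send_rows(rows=[[[0, 40, 0, 0], [0, 40, 0, 0], [0, 40, 0, 0], [0, 0, 0, 0]]])

```text
time_s: 1.35
ee_pos: [0.1657, 0.7821, 0.2924]
eef_rot: [1.693, 1.542, 1.37]
force: [0.7, 0.7, -0.1]
grip_width: 0.0017
```

```bash
python3 st.py
```

```text
1.35 q [1.3157 0.9926 0.24   0.0016 1.8806 0.0692] p [0.1657 0.7821 0.2924] toolx [ 0.0057  0.0279 -0.9996] tooly [0.3181 0.9476 0.0282] F [ 0.7096  0.6662 -0.0575] 0.0016990275475534278
```

send_rows(rows=[[[0, 40, 0, 0], [0, 40, 0, 0], [0, 40, 0, 0], [0, 40, 0, 0], [0, 0, 0, 0]]])

```text
time_s: 1.85
ee_pos: [0.1449, 0.8287, 0.2508]
eef_rot: [1.701, 1.453, 1.377]
force: [0.5, -0.6, -0.6]
grip_width: 0.0007
```

```bash
python3 st.py
```

```text
1.85 q [1.3532 1.0484 0.2371 0.0028 1.7381 0.1072] p [0.1449 0.8287 0.2508] toolx [ 0.0227  0.1155 -0.993 ] tooly [0.3171 0.9412 0.1167] F [ 0.4991 -0.6179 -0.6183] 0.0006691967354770945
```

The lean grows at the reach limit. I'll push it further, then check whether it holds when I come back in.

send_rows(rows=[[[0, 40, 10, 0], [0, 40, 10, 0], [0, 40, 10, 0], [0, 40, 10, 0], [0, 40, 10, 0], [0, 40, 10, 0], [0, 0, 0, 0]]])

```text
time_s: 2.55
ee_pos: [0.1161, 0.8781, 0.2406]
eef_rot: [1.727, 1.309, 1.404]
force: [0.0, -0.1, -0.1]
grip_width: 0.0004
```

```bash
python3 st.py
```

```text
2.55 q [1.3975 1.0707 0.2359 0.0016 1.573  0.1504] p [0.1161 0.8781 0.2406] toolx [ 0.0431  0.2554 -0.9659] tooly [0.3122 0.9149 0.2558] F [ 0.0207 -0.0946 -0.1434] 0.00036166355441462556
```

send_rows(rows=[[[0, -30, 10, 0], [0, -30, 10, 0], [0, -30, 10, 0], [0, 0, 0, 0]]])

```text
time_s: 2.95
ee_pos: [0.1177, 0.7963, 0.2711]
eef_rot: [1.726, 1.309, 1.401]
force: [-1.1, 0.8, 0.5]
grip_width: 0.0002
```

```bash
python3 st.py
```

```text
2.95 q [1.3765 0.7353 0.7517 0.0064 1.3925 0.1302] p [0.1177 0.7963 0.2711] toolx [ 0.0439  0.2553 -0.9659] tooly [0.3135 0.9144 0.256 ] F [-1.0867  0.8068  0.4551] 0.00020551811018551606
```

The lean holds when the arm moves back into reach, so I can lean the hand. Before adding more, I'll look at the surroundings and the shut fingers.

```bash
python3 - <<'E'
from h import *
im,d,p,o=cam('wrist'); 
im2,d2,p2,o2=cam('scene')
save('w1',np.hstack([cv2.resize(im,(400,300)),cv2.resize(im2,(400,300))]))
E
```

```text
(no output)
```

View pics/w1.png

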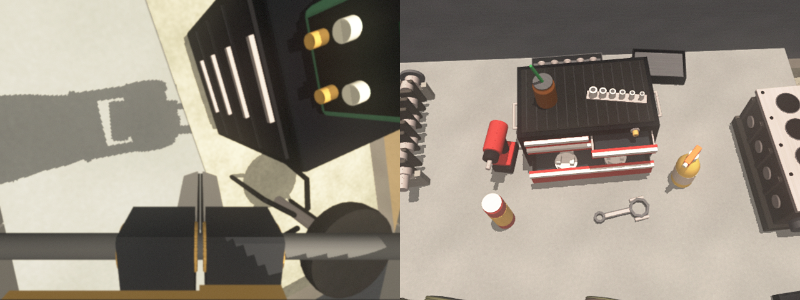

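```bash
python3 - <<'E'
from h import *
from scipy.spatial.transform import Rotation as R
im,d,p,o=cam('wrist')
T=np.eye(4);T[:3,:3]=R.from_euler('xyz',o['eef_rot']).as_matrix();T[:3,3]=o['ee_pos']
W=world(d,p,T@p['mount'])
np.set_printoptions(precision=3,suppress=True)
for (u,v) in [(100,60),(320,60),(360,120),(420,200),(520,60),(560,45),(560,150),(550,370),(500,440),(450,280),(280,200)]:
    print(u,v,d[v,u],W[v,u])
M=W[:320]; print(M[...,2].max(), M[M[...,2]>0.03][:,2].size)
E
```

```text
100 60 0.37808868 [-0.076  0.711  0.   ]
320 60 0.8479946 [-0.071  1.062 -0.433]
360 120 0.7654496 [ 0.069  1.062 -0.303]
420 200 0.6510553 [ 0.215  1.062 -0.139]
520 60 0.41988423 [0.051 1.113 0.066]
560 45 0.35783324 [0.048 1.101 0.129]
560 150 0.40093932 [0.146 1.101 0.113]
550 370 0.7782343 [ 0.634  1.229 -0.118]
500 440 0.7889533 [ 0.738  1.092 -0.123]
450 280 1.4290737 [ 0.722  1.395 -0.751]
280 200 0.45061207 [0.111 0.828 0.001]
0.4471273412610143 28862
```

send_rows(rows=[[[35, -13, 10, -0.045], [35, -13, 10, -0.045], [35, -13, 10, -0.045], [35, -13, 10, -0.045], [35, -13, 10, -0.045], [35, -13, 10, -0.045], [35, -13, 10, -0.045], [35, -13, 10, -0.045], [20, 35, 10, 0], [20, 35, 10, 0], [20, 35, 10, 0], [20, 35, 10, 0]]])

```text
time_s: 4.3
ee_pos: [0.4287, 0.7493, 0.3386]
eef_rot: [1.729, 1.248, 1.045]
force: [-0.5, -0.1, 1.8]
grip_width: 0.0001
```

```bash
python3 st.py
```

```text
4.3 q [1.0048 0.9544 0.2345 0.0127 1.6306 0.121 ] p [0.4287 0.7493 0.3386] toolx [ 0.1591  0.274  -0.9485] tooly [0.6066 0.7309 0.3128] F [-0.4629 -0.1363  1.8443] 0.00013940618200019021
```

send_rows(rows=[[[20, 35, 15, 0.06], [20, 35, 15, 0.06], [20, 35, 15, 0], [20, 35, 15, 0], [20, 35, 15, 0], [20, 35, 15, 0], [20, 35, 15, 0], [20, 35, 15, 0], [20, 35, 15, 0], [20, 35, 15, 0], [20, 35, 15, 0], [20, 35, 15, 0]]])

```text
time_s: 5.5
ee_pos: [0.4696, 0.8286, 0.3441]
eef_rot: [1.679, 0.937, 1.109]
force: [-0.4, -0.6, -0.2]
grip_width: 0.0004
```

```bash
python3 st.py
```

```text
5.5 q [ 0.998   0.9961  0.2353  0.0687  1.2804 -0.001 ] p [0.4696 0.8286 0.3441] toolx [ 0.2635  0.53   -0.806 ] tooly [0.4538 0.6692 0.5884] F [-0.3952 -0.6026 -0.1903] 0.00040332014577883375
```

send_rows(rows=[[[20, 35, 15, 0], [20, 35, 15, 0], [20, 35, 15, 0], [20, 35, 15, 0], [20, 35, 15, 0]]])

```text
time_s: 6.0
ee_pos: [0.4847, 0.8571, 0.3493]
eef_rot: [1.671, 0.815, 1.099]
force: [-0.1, 0.4, -0.3]
grip_width: 0.0003
```

```bash
python3 st.py; python3 - <<'E'
from h import *
import numpy as np
# chest frame fit
yaw=np.radians(2.76); c,s=np.cos(yaw),np.sin(yaw); np.set_printoptions(precision=4,suppress=True)
for n in ['top','scene']:
    z=np.load(n+'0.npz');W=z['W'];im=z['im'].astype(int)
    X=W[...,0]*c+W[...,1]*s; Y=-W[...,0]*s+W[...,1]*c
    white=im.min(-1)>150
    for (nm,a,b,y0,y1) in [('halfA',.205,.225,-.26,-.02),('halfB',.205,.225,.02,.22),('deep',.10,.12,-.22,.22)]:
        m=(W[...,2]>a)&(W[...,2]<b)&white&(X>.45)&(X<.68)&(Y>y0-.02)&(Y<y1)
        if m.sum()<20: print(nm,m.sum()); continue
        x=X[m];y=Y[m]
        A=np.polyfit(y,x,1)
        print(n,nm,m.sum(),'x pct',np.percentile(x,[2,10,50,90,98]),'y',np.percentile(y,[1,99]),'slope',A[0],'z',np.median(W[...,2][m]))
    m=(W[...,2]>.24)&(W[...,2]<.256)&(X>.55)&(X<.95)&(Y>-.26)&(Y<.26)&(im.max(-1)<90)
    x=X[m];y=Y[m]; print('topsurf x',np.percentile(x,[0.5,1,99,99.5]),'y',np.percentile(y,[.5,1,99,99.5]))
    # front edge
    ys=np.linspace(-.18,.18,19); e=[np.min(x[(abs(y-t)<.01)]) for t in ys]; print('front edge slope',np.polyfit(ys,e,1))
    # lock: brass
    m=(W[...,2]>.21)&(W[...,2]<.24)&(im[...,0]-im[...,2]>60)&(abs(Y+.14)<.08)&(X>.5)&(X<.65)
    print('lock',m.sum(),np.percentile(X[m],[0,5,50,100]),np.median(Y[m]),np.percentile(Y[m],[0,100]))
E
```

```text
6.0 q [ 1.0004  1.0161  0.2356  0.0741  1.1371 -0.0025] p [0.4847 0.8571 0.3493] toolx [ 0.3121  0.6111 -0.7275] tooly [0.4183 0.5991 0.6827] F [-0.0788  0.432  -0.3258] 0.0003221080648126561
top halfA 513 x pct [0.5422 0.5432 0.5479 0.5526 0.5535] y [-0.2218 -0.0218] slope -0.0058125097203223074 z 0.2149216961335565
top halfB 525 x pct [0.6021 0.603  0.6079 0.6127 0.6137] y [0.0034 0.2015] slope -0.006168076053070988 z 0.2149932993336392
top deep 787 x pct [0.5316 0.5329 0.537  0.5412 0.5425] y [-0.2189  0.1996] slope -0.0013443901115654103 z 0.11109062158076388
topsurf x [0.6166 0.6178 0.8926 0.8943] y [-0.2373 -0.2354  0.216   0.2181]
front edge slope [-0.005   0.6158]
lock 418 [0.5538 0.5545 0.56   0.6128] -0.1520495475487748 [-0.2196 -0.0605]
scene halfA 659 x pct [0.5389 0.5402 0.5459 0.5514 0.5533] y [-0.2235 -0.0222] slope -0.012247311296264293 z 0.21407131926870338
scene halfB 605 x pct [0.5989 0.6006 0.6061 0.6114 0.6132] y [0.0028 0.2005] slope -0.00441442605521275 z 0.21432438933232656
scene deep 1117 x pct [0.5278 0.5295 0.5347 0.5401 0.5418] y [-0.2226  0.1989] slope -0.0018657330299393163 z 0.11032683450049952
topsurf x [0.6121 0.6129 0.8898 0.8916] y [-0.2369 -0.2348  0.2151  0.2171]
front edge slope [-0.0061  0.6108]
lock 407 [0.5502 0.5519 0.5574 0.6124] -0.15462017842962625 [-0.2195 -0.061 ]
```

Hand leaned 43°, measured from the first images:

| Item | Value |
|---|---|
| Chest yaw | about 0.052 rad |
| Closed lip plane, mid-chest | about (0.601, 0.019) |
| Half drawer a | open about 60 mm |
| Deep drawer | open about 70 mm |

Now I'll swing to the front of the chest, staying high.

send_rows(rows=[[[-1, -46, 0, -0.052], [-1, -46, 0, -0.052], [-1, -46, 0, -0.052], [-1, -46, 0, -0.052], [-1, -46, 0, -0.052], [-1, -46, 0, -0.052], [-1, -46, 0, -0.052], [-1, -46, 0, -0.052], [-1, -46, 0, -0.052], [-1, -46, 0, -0.052]]])

```text
time_s: 7.0
ee_pos: [0.4786, 0.4436, 0.3522]
eef_rot: [1.672, 0.815, 0.627]
force: [0.4, -0.3, 0.5]
grip_width: 0.0005
```

```bash
python3 st.py
```

```text
7.0 q [ 0.7171  0.0666  1.6267 -0.0966  0.6969  0.2414] p [0.4786 0.4436 0.3522] toolx [ 0.5555  0.4022 -0.7278] tooly [0.6458 0.3426 0.6823] F [ 0.3555 -0.2693  0.4501] 0.0004831766568122089
```

send_rows(rows=[[[-2, -44, 0, -0.048], [-2, -44, 0, -0.048], [-2, -44, 0, -0.048], [-2, -44, 0, -0.048], [-2, -44, 0, -0.048], [-2, -44, 0, -0.048], [-2, -44, 0, -0.048], [-2, -44, 0, -0.048], [-2, -44, 0, -0.048], [-2, -44, 0, -0.048], [-2, -44, 0, -0.048], [-2, -44, 0, -0.048]]])

```text
time_s: 8.2
ee_pos: [0.4544, -0.0846, 0.3526]
eef_rot: [1.67, 0.814, 0.048]
force: [1.0, 0.8, 1.1]
grip_width: 0.0007
```

```bash
python3 st.py
```

```text
8.2 q [-0.464  -0.3931  2.0148  0.4506  0.8835 -0.5869] p [ 0.4544 -0.0846  0.3526] toolx [ 0.6856  0.0333 -0.7272] tooly [ 0.7276 -0.0639  0.683 ] F [1.0358 0.8058 1.1105] 0.0007011321577527275
```

send_rows(rows=[[[7, 1, -30, 0], [7, 1, -30, 0], [7, 1, -30, 0], [7, 1, -30, 0], [7, 1, -34, 0], [0, 0, 0, 0]]])

```text
time_s: 8.8
ee_pos: [0.4888, -0.0772, 0.1942]
eef_rot: [1.675, 0.822, 0.054]
force: [-0.9, 1.1, 0.6]
grip_width: 0.001
```

```bash
python3 st.py; python3 - <<'E'
from h import *
im,d,p,o=cam('wrist'); 
im2,d2,p2,o2=cam('scene')
save('w2',np.hstack([cv2.resize(im,(400,300)),cv2.resize(im2[130:380,120:520],(400,300))]))
E
```

```text
8.8 q [-0.3945 -0.1402  2.2067  0.6975  0.478  -0.8747] p [ 0.4888 -0.0772  0.1942] toolx [ 0.6798  0.037  -0.7325] tooly [ 0.7331 -0.0642  0.6771] F [-0.9194  1.0582  0.5615] 0.000989744573671312
```

View pics/w2.png

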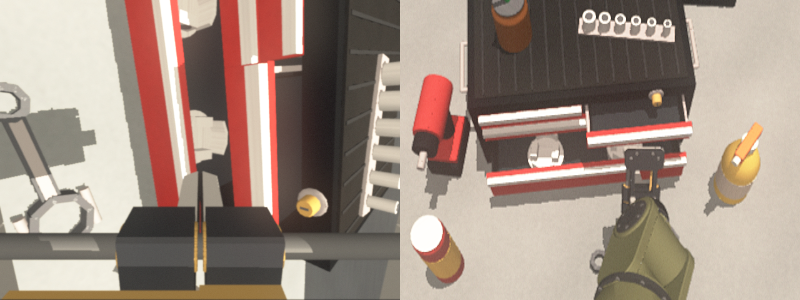

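send_rows(rows=[[[10, 0.5, 2, 0], [10, 0.5, 2, 0], [10, 0.5, 0, 0], [6, 0.3, 0, 0], [5, 0.3, 0, 0], [5, 0.3, 0, 0], [5, 0.3, 0, 0], [5, 0.3, 0, 0], [5, 0.3, 0, 0]]])

```text
time_s: 9.8
ee_pos: [0.551, -0.0744, 0.2017]
eef_rot: [1.672, 0.817, 0.052]
force: [-3.6, -0.5, 0.5]
grip_width: 0.0002
```

```bash
python3 st.py
```

```text
9.8 q [-0.3235 -0.0046  2.0646  0.6301  0.4405 -0.7622] p [ 0.551  -0.0744  0.2017] toolx [ 0.6834  0.0359 -0.7291] tooly [ 0.7297 -0.0629  0.6809] F [-3.6129 -0.493   0.544 ] 0.0001806793770515973
```

send_rows(rows=[[[5, 0.3, 0, 0], [6, 0.3, 0, 0], [6, 0.3, 0, 0], [6, 0.3, 0, 0], [5, 0.3, 0, 0], [4, 0.2, 0, 0], [3, 0.2, 0, 0], [2, 0.1, 0, 0], [2, 0.1, 0, 0]]])

```text
time_s: 10.7
ee_pos: [0.5899, -0.0723, 0.2017]
eef_rot: [1.672, 0.817, 0.052]
force: [-3.2, -0.7, -0.6]
grip_width: 0.0002
```

```bash
python3 st.py
```

```text
10.7 q [-0.2885  0.082   1.9741  0.5873  0.4259 -0.6969] p [ 0.5899 -0.0723  0.2017] toolx [ 0.6835  0.0359 -0.729 ] tooly [ 0.7296 -0.0629  0.681 ] F [-3.1903 -0.7352 -0.573 ] 0.00019695203738974578
```

send_rows(rows=[[[2, 0.1, 0, 0], [2, 0.1, 0, 0], [2, 0.1, 0, 0]]])

```text
time_s: 11.0
ee_pos: [0.5959, -0.072, 0.2017]
eef_rot: [1.672, 0.817, 0.053]
force: [-2.2, -0.5, -0.9]
grip_width: 0.0006
```

send_rows(rows=[[[2, 0.1, 0, 0], [1, 0, 0, 0], [0, 0, 0, 0]]])

```text
time_s: 11.3
ee_pos: [0.5989, -0.0719, 0.2018]
eef_rot: [1.672, 0.817, 0.052]
force: [-0.5, 0.4, 0.0]
grip_width: 0.0005
```

send_rows(rows=[[[1, 0, 0, 0], [1, 0, 0, 0], [1, 0, 0, 0]]])

```text
time_s: 11.6
ee_pos: [0.6018, -0.0718, 0.2018]
eef_rot: [1.672, 0.817, 0.053]
force: [-2.1, 2.3, -0.2]
grip_width: 0.0006
```

send_rows(rows=[[[1, 0, 0, 0], [1, 0, 0, 0]]])

```text
time_s: 11.8
ee_pos: [0.6035, -0.0717, 0.2016]
eef_rot: [1.672, 0.818, 0.053]
force: [-27.4, 0.5, 11.8]
grip_width: 0.0002
```

Half drawer a is home: the force jumped to 27 N at TCP x = 0.6035. I'll back off and look. I also want to know whether wrist joint 5 (lower limit 0) leaves enough room for the deep drawer, so I'll fit the planar arm model.

send_rows(rows=[[[-10, 0, 0, 0], [-30, 0, 5, 0], [-40, 0, 10, 0], [-40, 0, 10, 0]]])

```text
time_s: 12.2
ee_pos: [0.4825, -0.0717, 0.2268]
eef_rot: [1.672, 0.817, 0.052]
force: [-0.4, 0.3, 0.7]
grip_width: 0.0004
```

```bash
python3 st.py; python3 - <<'E'
from h import *
im2,d2,p2,o2=cam('scene')
save('s3',cv2.resize(im2[90:390,120:520],(800,600)))
import numpy as np
D=[([1.1794,.3005,1.5216,0,1.3207,-.0666],[.1754,.5210,.2049]),
([1.2846,.7943,.5453,.0001,1.8073,.0376],[.1755,.7261,.3106]),
([1.3157,.9926,.24,.0016,1.8806,.0692],[.1657,.7821,.2924]),
([1.3532,1.0484,.2371,.0028,1.7381,.1072],[.1449,.8287,.2508]),
([1.3975,1.0707,.2359,.0016,1.573,.1504],[.1161,.8781,.2406]),
([1.3765,.7353,.7517,.0064,1.3925,.1302],[.1177,.7963,.2711]),
([1.0048,.9544,.2345,.0127,1.6306,.121],[.4287,.7493,.3386]),
([.998,.9961,.2353,.0687,1.2804,-.001],[.4696,.8286,.3441]),
([1.0004,1.0161,.2356,.0741,1.1371,-.0025],[.4847,.8571,.3493])]
A=[];b=[]
for q,p in D:
    r=np.hypot(p[0],p[1]); a1=q[1];a2=a1+q[2];a3=a2+q[4]
    # unknown: a0,h,l1,l2s,l2c,L
    A.append([1,0,np.sin(a1),np.sin(a2),np.cos(a2),np.sin(a3)]);b.append(r)
    A.append([0,1,np.cos(a1),np.cos(a2),-np.sin(a2),np.cos(a3)]);b.append(p[2])
    az=np.arctan2(p[1],p[0]); print(round(az-q[0],4),end=' ')
A=np.array(A);b=np.array(b);x,res,rk,sv=np.linalg.lstsq(A,b,rcond=None);print('\n',x,rk,abs(A@x-b).max())
a0,h,l1,l2s,l2c,L=x
from scipy.optimize import fsolve
for lean in [20,25,30,35,40,43]:
  for (r,z) in [(.50,.095),(.53,.095),(.56,.095),(.598,.095),(.60,.22)]:
    t=np.pi-np.radians(lean)
    f=lambda v:[a0+l1*np.sin(v[0])+l2s*np.sin(v[0]+v[1])+l2c*np.cos(v[0]+v[1])+L*np.sin(t)-r,h+l1*np.cos(v[0])+l2s*np.cos(v[0]+v[1])-l2c*np.sin(v[0]+v[1])+L*np.cos(t)-z]
    v,_,ok,_=fsolve(f,[0,2.1],full_output=1); print(lean,r,z,ok,np.round([v[0],v[1],t-v.sum()],2))
E
```

```text
12.2 q [-0.3862 -0.2142  2.1844  0.594   0.5463 -0.7518] p [ 0.4825 -0.0717  0.2268] toolx [ 0.6837  0.0359 -0.7289] tooly [ 0.7295 -0.0627  0.6811] F [-0.3576  0.2549  0.7285] 0.00035927711600167926
0.0667 0.049 0.0463 0.0445 0.0418 0.0476 0.0463 0.0572 0.0557 
 [0.00186436 0.22302117 0.42328052 0.44704826 0.04089283 0.27171132] 6 0.000305198282167074
20 0.5 0.095 1 [0.15 2.03 0.61]
20 0.53 0.095 1 [0.21 1.96 0.62]
20 0.56 0.095 1 [0.27 1.88 0.64]
20 0.598 0.095 1 [0.35 1.78 0.67]
20 0.6 0.22 1 [0.21 1.64 0.94]
25 0.5 0.095 1 [0.12 2.1  0.49]
25 0.53 0.095 1 [0.18 2.02 0.5 ]
25 0.56 0.095 1 [0.25 1.94 0.52]
25 0.598 0.095 1 [0.32 1.84 0.54]
25 0.6 0.22 1 [0.17 1.71 0.83]
30 0.5 0.095 1 [0.1  2.16 0.36]
30 0.53 0.095 1 [0.16 2.08 0.37]
30 0.56 0.095 1 [0.22 2.01 0.39]
30 0.598 0.095 1 [0.3  1.91 0.41]
30 0.6 0.22 1 [0.13 1.78 0.71]
35 0.5 0.095 1 [0.08 2.21 0.23]
35 0.53 0.095 1 [0.15 2.14 0.24]
35 0.56 0.095 1 [0.21 2.06 0.26]
35 0.598 0.095 1 [0.28 1.97 0.28]
35 0.6 0.22 1 [0.1  1.85 0.59]
40 0.5 0.095 1 [0.08 2.27 0.1 ]
40 0.53 0.095 1 [0.14 2.2  0.11]
40 0.56 0.095 1 [0.2  2.12 0.12]
40 0.598 0.095 1 [0.27 2.02 0.15]
40 0.6 0.22 1 [0.07 1.91 0.46]
43 0.5 0.095 1 [0.08 2.3  0.01]
43 0.53 0.095 1 [0.14 2.23 0.02]
43 0.56 0.095 1 [0.2  2.15 0.04]
43 0.598 0.095 1 [0.27 2.06 0.06]
43 0.6 0.22 1 [0.06 1.95 0.38]
```

View pics/s3.png

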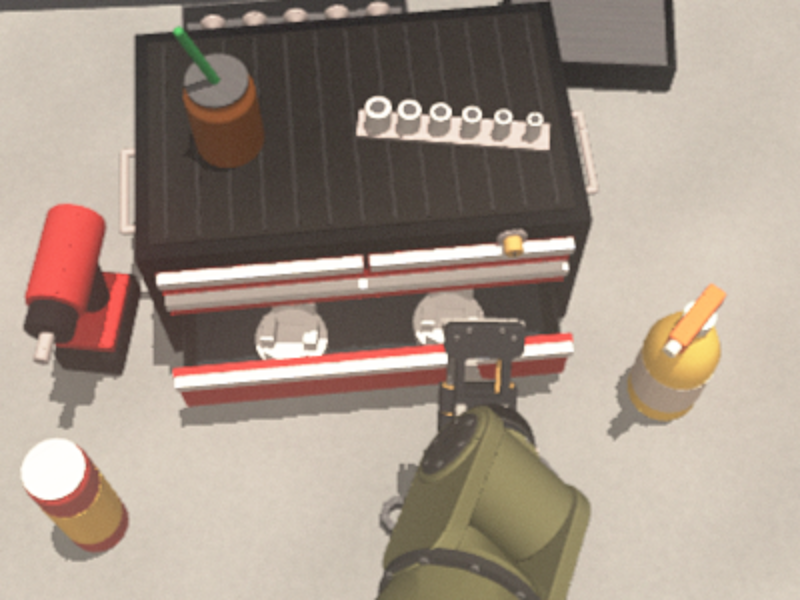

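Half drawer a is now flush, with the right front lip level with the left (lips along about y=245–285 in the picture). The deep drawer is still open and both pistons are standing. I'll check the conrod and bottle positions before lowering.

```bash
python3 - <<'E'
from h import *
W=np.load('top0.npz')['W']
for nm,x0,x1,y0,y1 in [('conrod',.25,.5,-.25,.1),('can',.25,.5,.15,.45),('bottle',.35,.65,-.5,-.25)]:
    m=(W[...,0]>x0)&(W[...,0]<x1)&(W[...,1]>y0)&(W[...,1]<y1)&(W[...,2]>.01)&(W[...,2]<.3)
    if nm=='conrod': m&=W[...,2]<.04
    P=W[m];print(nm,P.min(0),P.max(0))
E
```

```text
conrod [ 0.37961298 -0.18656733  0.0101033 ] [0.49929935 0.01460313 0.0287075 ]
can [0.37448822 0.29158793 0.01063793] [0.43951693 0.35530032 0.20666974]
bottle [ 0.48976828 -0.35029317  0.010396  ] [ 0.57805858 -0.26962387  0.23388172]
```

send_rows(rows=[[[0, 22, 0, 0], [0, 22, 0, 0], [0, 22, 0, 0], [0, 22, 0, 0], [0, 22, 0, 0], [0, 22, 0, 0], [0, 0, -20, 0], [0, 0, -20, 0], [0, 0, -20, 0], [0, 0, -20, 0], [0, 0, 0, 0]]])

```text
time_s: 13.35
ee_pos: [0.4829, 0.06, 0.1448]
eef_rot: [1.672, 0.82, 0.052]
force: [-0.0, 0.5, 0.4]
grip_width: 0.0004
```

```bash
python3 st.py
```

```text
13.35 q [ 0.0458 -0.0773  2.2924  0.0255  0.1757  0.0714] p [0.4829 0.06   0.1448] toolx [ 0.6813  0.0357 -0.7311] tooly [ 0.7317 -0.0629  0.6787] F [-0.0478  0.4717  0.3991] 0.0004377256964092926
```

send_rows(rows=[[[0, 0, -15, 0], [0, 0, -15, 0], [0, 0, -15, 0], [0, 0, -15, 0], [0, 0, -10, 0], [0, 0, 0, 0]]])

```text
time_s: 13.95
ee_pos: [0.4849, 0.0609, 0.0875]
eef_rot: [1.671, 0.83, 0.05]
force: [0.7, 0.3, 0.2]
grip_width: 0.0005
```

```bash
python3 st.py
```

```text
13.95 q [ 0.0498  0.075   2.3231  0.1839  0.0022 -0.0845] p [0.4849 0.0609 0.0875] toolx [ 0.6744  0.034  -0.7376] tooly [ 0.738  -0.0625  0.6719] F [0.6516 0.2817 0.1893] 0.0004717065754472369
```

Joint 5 sits close to its lower limit here, so I'll raise slightly and move closer before making contact.

send_rows(rows=[[[2, 0, 6, 0], [6, 0, 5, 0], [8, 0, 1, 0], [8, 0, 0, 0], [0, 0, 0, 0]]])

```text
time_s: 14.45
ee_pos: [0.5094, 0.0609, 0.099]
eef_rot: [1.671, 0.83, 0.05]
force: [-1.0, 0.1, 0.4]
grip_width: 0.0006
```

```bash
python3 st.py; python3 - <<'E'
from h import *
im,d,p,o=cam('wrist'); 
im2,d2,p2,o2=cam('scene')
save('w4',np.hstack([cv2.resize(im,(400,300)),cv2.resize(im2[130:380,120:520],(400,300))]))
E
```

```text
14.45 q [0.0461 0.0962 2.2581 0.0603 0.0462 0.0364] p [0.5094 0.0609 0.099 ] toolx [ 0.6743  0.0339 -0.7377] tooly [ 0.7381 -0.0625  0.6718] F [-0.9658  0.1068  0.372 ] 0.000647601739242868
```

View pics/w4.png

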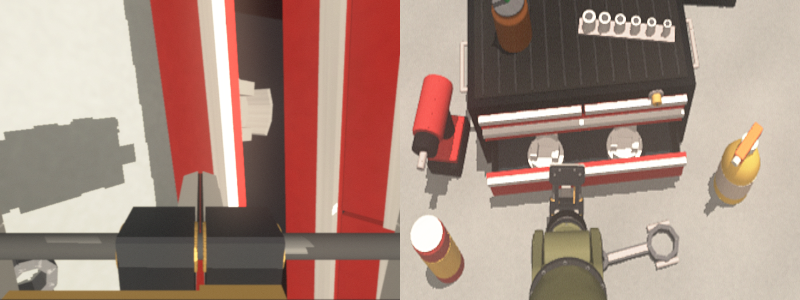

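The tip is in front of the deep lip with both pistons clear behind it. I'll push gently.

send_rows(rows=[[[4, 0.2, 0, 0], [3, 0.2, 0, 0], [3, 0.2, 0, 0], [3, 0.2, 0, 0], [3, 0.2, 0, 0], [3, 0.2, 0, 0], [3, 0.2, 0, 0], [4, 0.2, 0, 0]]])

```text
time_s: 15.35
ee_pos: [0.5344, 0.0625, 0.0986]
eef_rot: [1.67, 0.831, 0.05]
force: [-3.4, -0.7, 1.4]
grip_width: 0.0006
```

```bash
python3 st.py
```

```text
15.35 q [0.0474 0.1491 2.1963 0.0338 0.0562 0.0638] p [0.5344 0.0625 0.0986] toolx [ 0.6735  0.0339 -0.7384] tooly [ 0.7388 -0.0624  0.671 ] F [-3.3902 -0.6539  1.4477] 0.000586711687994405
```

Contact at about 3.4 N and moving. Continuing.

send_rows(rows=[[[4, 0.2, 0, 0], [4, 0.2, 0, 0], [4, 0.2, 0, 0], [4, 0.2, 0, 0], [4, 0.2, 0, 0], [4, 0.2, 0, 0], [4, 0.2, 0, 0], [4, 0.2, 0, 0], [4, 0.2, 0, 0], [3, 0.2, 0, 0]]])

```text
time_s: 16.35
ee_pos: [0.5736, 0.0645, 0.0987]
eef_rot: [1.67, 0.83, 0.05]
force: [-2.8, -0.3, -0.4]
grip_width: 0.0005
```

```bash
python3 st.py;python3 - <<'E'
from h import *
im,d,p,o=cam('wrist'); 
im2,d2,p2,o2=cam('scene')
save('w5',np.hstack([cv2.resize(im,(400,300)),cv2.resize(im2[130:380,120:520],(400,300))]))
E
```

```text
16.35 q [0.0478 0.2264 2.0982 0.0214 0.0767 0.0764] p [0.5736 0.0645 0.0987] toolx [ 0.6737  0.0339 -0.7382] tooly [ 0.7386 -0.0624  0.6712] F [-2.7646 -0.259  -0.3507] 0.0005414609216888494
```

View pics/w5.png

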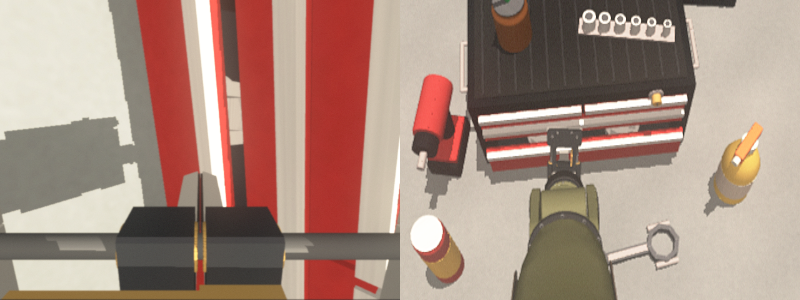

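send_rows(rows=[[[3, 0.2, 0, 0], [3, 0.2, 0, 0], [3, 0.2, 0, 0], [3, 0.2, 0, 0], [2, 0.1, 0, 0], [2, 0.1, 0, 0]]])

```text
time_s: 17.05
ee_pos: [0.5895, 0.0655, 0.0988]
eef_rot: [1.67, 0.83, 0.05]
force: [-2.0, -1.9, 1.3]
grip_width: 0.0006
```

send_rows(rows=[[[1.5, 0, 0, 0], [1.5, 0, 0, 0]]])

```text
time_s: 17.25
ee_pos: [0.5924, 0.0656, 0.0988]
eef_rot: [1.67, 0.83, 0.05]
force: [-4.1, 0.4, 1.2]
grip_width: 0.0004
```

send_rows(rows=[[[1, 0, 0, 0], [1, 0, 0, 0]]])

```text
time_s: 17.45
ee_pos: [0.5943, 0.0656, 0.0988]
eef_rot: [1.67, 0.83, 0.05]
force: [-2.1, 0.8, 0.8]
grip_width: 0.0004
```

send_rows(rows=[[[1, 0, 0, 0], [1, 0, 0, 0]]])

```text
time_s: 17.65
ee_pos: [0.596, 0.0657, 0.0986]
eef_rot: [1.67, 0.831, 0.051]
force: [-22.6, 0.9, 14.7]
grip_width: 0.0
```

send_rows(rows=[[[1, 0, 0, 0]]])

```text
time_s: 17.75
ee_pos: [0.5962, 0.0657, 0.0985]
eef_rot: [1.67, 0.832, 0.051]
force: [-41.4, -1.8, 28.2]
grip_width: 0.0003
```

send_rows(rows=[[[1, 0, 0, 0]]])

```text
time_s: 17.85
ee_pos: [0.5963, 0.0657, 0.0984]
eef_rot: [1.67, 0.834, 0.051]
force: [-61.1, -3.8, 41.7]
grip_width: 0.0006
```

That is a hard stop at the predicted place (0.596). I'll back off and verify.

send_rows(rows=[[[-5, 0, 0, 0], [-20, 0, 0, 0], [-30, 0, 5, 0], [-30, 0, 20, 0], [0, 0, 0, 0]]])

```text
time_s: 18.35
ee_pos: [0.5119, 0.0656, 0.1256]
eef_rot: [1.67, 0.828, 0.051]
force: [1.0, -0.1, 0.0]
grip_width: 0.0005
```

```bash
python3 st.py;python3 - <<'E'
from h import *
im2,d2,p2,o2=cam('scene'); W=world(d2,p2)
save('s6',cv2.resize(im2[130:330,150:450],(800,533)))
yaw=.052; c,s=np.cos(yaw),np.sin(yaw)
dx=W[...,0]-.754; dy=W[...,1]-.027
X=dx*c+dy*s; Y=-dx*s+dy*c; im=im2.astype(int); white=im.min(-1)>140
for nm,a,b,y0,y1 in [('halfA',.203,.225,-.21,-.01),('halfB',.203,.225,.01,.21),('mid',.155,.172,-.2,.2),('deepL',.1,.12,.12,.21),('deepR',.1,.12,-.21,-.03)]:
    m=(W[...,2]>a)&(W[...,2]<b)&white&(abs(X+.153)<.1)&(Y>y0)&(Y<y1)
    print(nm,m.sum(),np.percentile(X[m],[5,50,95]) if m.sum() else '')
m=(W[...,2]>.21)&(W[...,2]<.245)&(im[...,0]-im[...,2]>60)&(im[...,1]>100)&(abs(Y+.15)<.03)&(X<-.1)&(X>-.25)
print('lock',m.sum(),np.percentile(X[m],[0,5,50,95]),Y[m].min(),Y[m].max(),W[...,2][m].max())
m=(W[...,2]>.243)&(W[...,2]<.26)&(X<0)&(X>-.2)&(abs(Y)<.2);print('top edge',np.percentile(X[m],1))
E
```

```text
18.35 q [ 0.0598  0.039   2.2337 -0.0501  0.1261  0.1561] p [0.5119 0.0656 0.1256] toolx [ 0.6756  0.0342 -0.7364] tooly [ 0.7369 -0.0623  0.6731] F [ 1.026  -0.0597  0.0263] 0.0005433748765428986
halfA 526 [-0.15406126 -0.1478317  -0.14140721]
halfB 611 [-0.15465268 -0.14800453 -0.14190035]
mid 880 [-0.1538849  -0.14840764 -0.14273382]
deepL 183 [-0.15361086 -0.14874442 -0.14321258]
deepR 372 [-0.15329015 -0.14829179 -0.14299659]
lock 83 [-0.16186417 -0.16089303 -0.15289546 -0.14521663] -0.16025672643246072 -0.1414177317719786 0.24070041813315068
top edge -0.1418590864030012
```

View pics/s6.png

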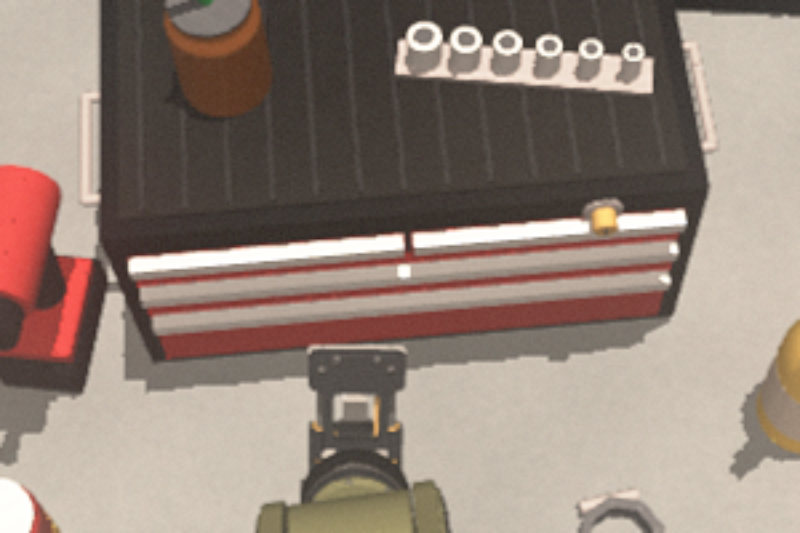

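All lips now lie in one plane within about 1 mm: half a, half b, middle and deep at -0.153 to -0.155. The lock head is at chest (-0.161, -0.151), next to (603,215) in the picture. Now I'll approach the lock.

send_rows(rows=[[[0, 0, 20, 0], [0, 0, 26, 0], [0, 0, 26, 0], [0, 0, 26, 0]]])

```text
time_s: 18.8
ee_pos: [0.5141, 0.0655, 0.2224]
eef_rot: [1.67, 0.831, 0.05]
force: [0.1, -0.6, -0.6]
grip_width: 0.0003
```

send_rows(rows=[[[0, -22, 0, 0], [0, -22, 0, 0], [0, -22, 0, 0], [0, -22, 0, 0], [0, -22, 0, 0], [0, -22, 0, 0], [0, -22, 0, 0], [0, -22, 0, 0], [0, -21, 0, 0], [0, 0, 0, 0]]])

```text
time_s: 19.8
ee_pos: [0.514, -0.134, 0.2212]
eef_rot: [1.67, 0.831, 0.047]
force: [-0.1, 0.3, -0.2]
grip_width: 0.0005
```

```bash
python3 st.py
```

```text
19.8 q [-0.5076 -0.0726  2.0721  0.6863  0.5949 -0.9257] p [ 0.514  -0.134   0.2212] toolx [ 0.6734  0.0319 -0.7386] tooly [ 0.7388 -0.0647  0.6708] F [-0.1228  0.2891 -0.1915] 0.00047284175949512304
```

send_rows(rows=[[[20, 0, 2, 0], [20, 0, 1, 0], [20, 1, 0, 0], [12, 1, 0, 0], [0, 0, 0, 0]]])

```text
time_s: 20.3
ee_pos: [0.5862, -0.1288, 0.224]
eef_rot: [1.671, 0.831, 0.052]
force: [-0.6, -0.7, 1.0]
grip_width: 0.0005
```

```bash
python3 st.py;python3 - <<'E'
from h import *
im,d,p,o=cam('wrist'); 
im2,d2,p2,o2=cam('scene')
save('w7',np.hstack([cv2.resize(im,(400,300)),cv2.resize(im2[170:270,320:453],(400,300))]))
E
```

```text
20.3 q [-0.4155  0.0795  1.912   0.6162  0.553  -0.7988] p [ 0.5862 -0.1288  0.224 ] toolx [ 0.6731  0.0348 -0.7388] tooly [ 0.7392 -0.0619  0.6706] F [-0.5985 -0.7015  1.0025] 0.0005012463287354567
```

View pics/w7.png

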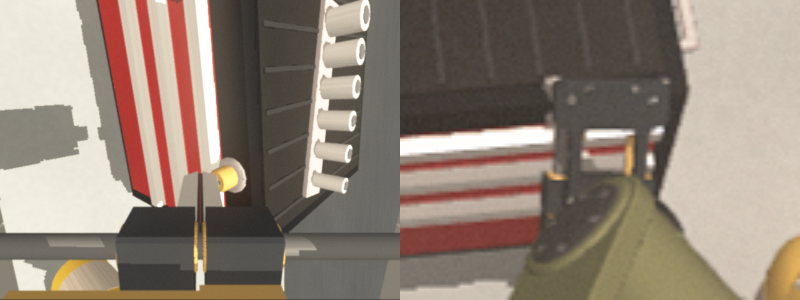

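The tip lines up with the plunger, which sits just ahead of it (tip about (200,172), plunger about (225,178)). I'll press slowly, with a 2 mm shift to the right.

send_rows(rows=[[[2, -2, 0, 0], [3, 0.1, 0, 0], [3, 0.1, 0, 0], [2, 0.1, 0, 0], [2, 0.1, 0, 0]]])

```text
time_s: 20.9
ee_pos: [0.5974, -0.1311, 0.2248]
eef_rot: [1.67, 0.83, 0.05]
force: [0.3, -0.1, -0.9]
grip_width: 0.0006
```

send_rows(rows=[[[2, 0.1, 0, 0], [2, 0.1, 0, 0], [2, 0.1, 0, 0]]])

```text
time_s: 21.2
ee_pos: [0.6033, -0.1307, 0.2247]
eef_rot: [1.67, 0.831, 0.05]
force: [-4.1, -1.0, 1.6]
grip_width: 0.0006
```

send_rows(rows=[[[2, 0.1, 0, 0], [2, 0.1, 0, 0]]])

```text
time_s: 21.4
ee_pos: [0.6074, -0.1306, 0.2247]
eef_rot: [1.671, 0.831, 0.05]
force: [-4.8, -0.2, 1.2]
grip_width: 0.0003
```

The plunger is moving at about 4–5 N. I'll continue to the stop.

send_rows(rows=[[[2, 0.1, 0, 0], [2, 0.1, 0, 0]]])

```text
time_s: 21.6
ee_pos: [0.6114, -0.1303, 0.2247]
eef_rot: [1.67, 0.831, 0.05]
force: [-4.0, -0.7, 1.4]
grip_width: 0.0003
```

send_rows(rows=[[[1, 0, 0, 0], [1, 0, 0, 0]]])

```text
time_s: 21.8
ee_pos: [0.6133, -0.1303, 0.2247]
eef_rot: [1.671, 0.831, 0.051]
force: [-4.1, 1.1, 0.2]
grip_width: 0.0004
```

send_rows(rows=[[[1, 0, 0, 0], [1, 0, 0, 0]]])

```text
time_s: 22.0
ee_pos: [0.6143, -0.1302, 0.2244]
eef_rot: [1.671, 0.833, 0.052]
force: [-40.7, 1.0, 16.4]
grip_width: 0.0008
```

send_rows(rows=[[[1, 0, 0, 0]]])

```text
time_s: 22.1
ee_pos: [0.6145, -0.1301, 0.2243]
eef_rot: [1.671, 0.834, 0.053]
force: [-58.7, -0.9, 23.5]
grip_width: 0.0005
```

Stop reached. I'll hold one row, retreat well clear and check.

send_rows(rows=[[[0, 0, 0, 0], [-4, 0, 0, 0], [-10, 0, 2, 0], [-20, 0, 5, 0], [-30, 0, 10, 0], [-40, 0, 20, 0], [-20, 0, 30, 0], [0, 30, 30, 0], [0, 30, 20, 0], [0, 40, 0, 0], [0, 40, 0, 0], [0, 0, 0, 0]]])

```text
time_s: 23.3
ee_pos: [0.4917, 0.014, 0.3424]
eef_rot: [1.672, 0.829, 0.057]
force: [0.2, -0.3, 0.2]
grip_width: 0.0003
```

```bash
python3 st.py;python3 - <<'E'
from h import *
im2,d2,p2,o2=cam('scene'); W=world(d2,p2)
save('s8',im2)
yaw=.052; c,s=np.cos(yaw),np.sin(yaw)
dx=W[...,0]-.754; dy=W[...,1]-.027
X=dx*c+dy*s; Y=-dx*s+dy*c; im=im2.astype(int); white=im.min(-1)>140
for nm,a,b,y0,y1 in [('halfA',.203,.225,-.21,-.01),('halfB',.203,.225,.01,.21),('mid',.155,.172,-.2,.2),('deepL',.1,.12,.12,.21),('deepR',.1,.12,-.21,-.03)]:
    m=(W[...,2]>a)&(W[...,2]<b)&white&(abs(X+.153)<.1)&(Y>y0)&(Y<y1)
    print(nm,m.sum(),np.percentile(X[m],[5,50,95]) if m.sum() else '')
m=(W[...,2]>.215)&(W[...,2]<.245)&(im[...,0]-im[...,2]>60)&(im[...,1]>100)&(abs(Y+.15)<.03)&(X<-.1)&(X>-.25)
print('lock',m.sum(),np.percentile(X[m],[0,5,50,95]) if m.sum() else '')
save('s8z',cv2.resize(im2[150:290,180:430],(800,448),interpolation=cv2.INTER_CUBIC))
E
```

```text
23.3 q [-0.1068 -0.3238  1.9858  0.1619  0.7506 -0.139 ] p [0.4917 0.014  0.3424] toolx [ 0.6748  0.0382 -0.737 ] tooly [ 0.7378 -0.059   0.6725] F [ 0.1999 -0.3486  0.2429] 0.0003471060507887645
halfA 427 [-0.15432026 -0.14823013 -0.14139848]
halfB 545 [-0.15448363 -0.14800925 -0.14165639]
mid 667 [-0.15379148 -0.14864072 -0.14298132]
deepL 195 [-0.15410753 -0.14838735 -0.14292891]
deepR 328 [-0.15411061 -0.14793003 -0.14304642]
lock 26 [-0.14874694 -0.14819605 -0.14608298 -0.14467135]
```

View pics/s8.png

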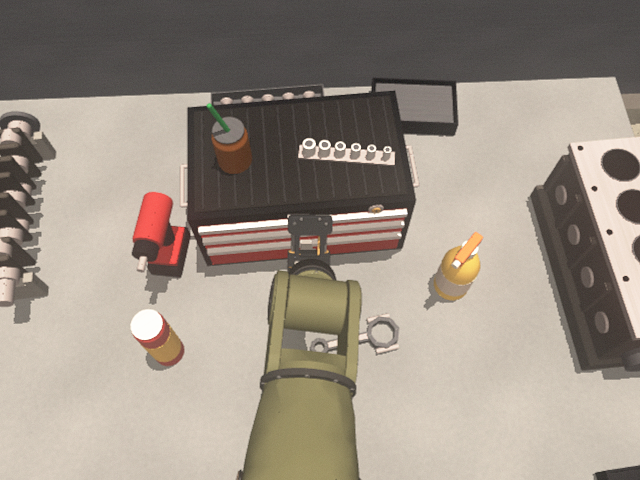

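View pics/s8z.png

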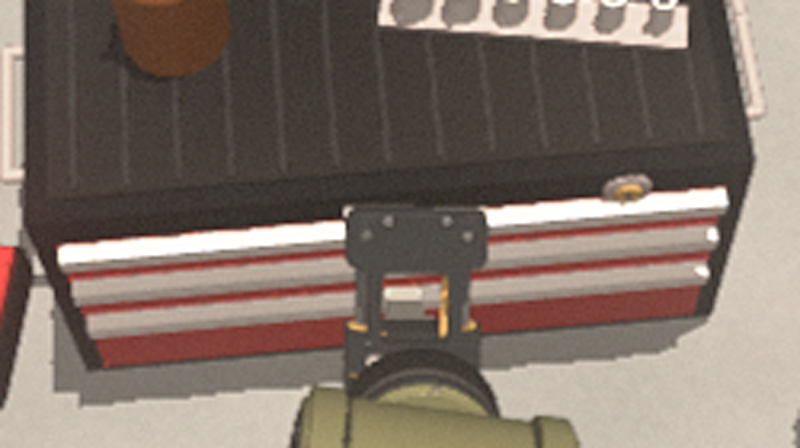

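The plunger now sits almost flush (628,189), having moved about 13 mm onto its hard stop. All the fronts are flush, the bystanders look unmoved, and the arm is clear.

```bash
python3 -c "
from station import ctrl
print(ctrl.hand_in()); print(ctrl.get_obs()['time_s'])"
```

```text
the job is handed in; nothing more can be done
None
the job is handed in; nothing more can be done
```

The tool chest is closed and locked, and I handed the job in at about 23 s. The hand-in gives no verdict.

- **Leaning the hand:** the rows only allow a yaw turn. I drove the arm past its reach limit in free space, which tilted the hand back about 43°, and it kept that tilt.
- **Drawers:** with the fingers shut I pushed the right half drawer (about 60 mm open) and then the deep drawer (about 70 mm open) home, at 0.06 m/s or less.
- **Lock:** I pressed the plunger last, onto its stop, then moved the arm clear.

**Last checks:**
- All four front lips lie in one plane within about 1 mm.
- The lock head moved about 13 mm by camera (12 mm needed) and ended against a hard stop.
- The wrist force read about zero, and the objects around the chest look unmoved.

**Not confirmed or less clean:**
- The pistons can't be seen inside the closed drawer. I last saw both standing with about 70 mm still to close, and only partly at about 22 mm; the rest of the push was slow with no sign of disturbance.
- I pressed harder than needed at the end stops, with wrist force up to about 74 N on the deep drawer and 63 N on the lock. That is under the 120 N wrist limit.
- Joint 5 came within about 0.002 rad of its lower limit while I lowered the hand for the deep drawer. It did not pass it in any reading.

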